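# Line up the gift boxes and hold the scanner over them

### The job

At the bakery counter, nudge the three gift boxes on the black scan mat into a straight, even row: one box centred on each cream rectangle and square with it, any colour on any rectangle. Then draw the scanner out of its stand, turn it so that its red window looks straight down, and hold it still in the gripper with the window about 10 cm above the middle box, over that box's label, touching nothing else. Finish while holding it there; do not tip the boxes over, and leave everything else on the counter where it stands.

Things in the scene. Friction and masses are not known exactly. Their poses are not given: they have to be found in the camera images.
- mat: flat black rubber scan mat, 150 x 360 x 3 mm, fixed; origin: centre of its underside; y runs along its length (the row), x across; on it three cream rectangles, each 66 (x) x 80 (y) mm, 105 mm from centre to centre
- field_left (a point): centre of the cream rectangle at the mat's +y end, on the mat's upper face (3 mm above the counter)
- field_mid (a point): centre of the middle cream rectangle, on the mat's upper face
- field_right (a point): centre of the cream rectangle at the mat's -y end, on the mat's upper face
- box_red: gift box, red, 50 x 64 x 38 mm high (x, y, z), 105 to 210 g, white code label on top; origin: centre of its underside; stands loose on the mat
- box_green: gift box, green, 50 x 64 x 38 mm high (x, y, z), 105 to 210 g, white code label on top; origin: centre of its underside; stands loose on the mat
- box_blue: gift box, light blue, 50 x 64 x 38 mm high (x, y, z), 105 to 210 g, white code label on top; origin: centre of its underside; stands loose on the mat
- scanner: pistol-shaped code scanner, 125 to 250 g, loose in its stand. Origin: centre of the handle's bottom end; z runs up the handle, x points where the window looks. Black handle 30 (x) x 26 (y) mm, z 0 to 110. White head on top, flat sides 40 mm apart in y, x -20 to 60, z 105 to 145. Starts with z leaning about 30 degrees from upright towards x, so the window looks about 30 degrees below level
- scanner_head (a point): middle of the head's grip area, between its two flat sides (scanner frame x 10, y 0, z 125 mm)
- scanner_window (a point): centre of the red window on the head's front face (scanner frame x 60, y 0, z 125 mm)
- stand: scanner stand, fixed: steel foot 130 (x) x 100 (y) x 12 mm, origin at the centre of its underside; grey socket leaning 30 degrees from upright towards x, open at the upper end, 55 mm deep, 1.5 mm clearance around the handle: draw the scanner 55 mm along its own z to free it. The head sits 50 mm above the mouth
- socket_floor (a point): centre of the socket's floor, where the handle's bottom end rests
- socket_mouth (a point): centre of the socket's open mouth, 55 mm from its floor
- jam_jar: amber jam jar with brass cap, 66 mm across, 85 mm high, loose bystander; origin: centre of its underside
- coin_tray: blue plastic coin tray, 90 x 150 x 22 mm, loose bystander; origin: centre of its underside
- call_bell: steel counter bell, 80 mm across, 56 mm high, loose bystander; origin: centre of its underside
- sample_bowl: white bowl, 110 mm across, 45 mm high, loose bystander; origin: centre of its underside
- sign: small blank white sign on a wooden foot, 35 x 75 x 74 mm high, loose bystander; origin: centre of its underside
- syrup: green glass bottle, 60 mm across, 170 mm high, loose bystander; origin: centre of its underside

How it is judged:
By the outcome, as a careful person would: the job done as asked, in the order asked, and still so for the second after the job is handed in, while the arm keeps its last pose, push and grip.
It also fails if it takes over 66 s, if anything falls off the work surface, if the arm or the gripper's body presses on something with over 40 N, if the wrist force passes 120 N, or if a joint passes its speed limit or range.

### The arm

A 6-joint arm with a two-finger parallel gripper is mounted at the origin on the work surface. World frame = base frame: x ahead of the robot, y to its left, z up, the work surface at z = 0. Lengths are in m, angles in rad, forces in N, time in s.
With the tool pointing down it reaches from about 0.375 to 0.975 m from the base axis. Payload 3.8 kg.
Tool frame: the origin (TCP) lies at the very end of the fingers, on their centre line; the grasp point (between the pads) lies 19 mm behind it; z points along the fingers, y is the line along which they close (so a half turn about z gives the same grasp; the last joint's range is limited). The gripper opens to 85 mm and grips with 20 to 120 N. Pads are 22 mm wide; open, the fingers measure 114 mm over their backs; the gripper's body (76 mm by 85 mm) begins 54 mm behind the grasp point. The pads swing forward as they close: fully open they stand 13 mm farther back than shut.
Start: joints at [1.102, 0.264, 1.604, -0, 1.274, -0.037], TCP at [0.282, 0.613, 0.231] pointing down, gripper open.
Joint ranges: [-2.63, 2.63], [-0.94, 2.18], [0.31, 2.57], [-1.31, 4.45], [0, 2.66], [-2.55, 2.55]. Speed limits (rad/s): [2.57, 2.57, 3.14, 3.14, 3.14, 3.14].

### API

Orientations are given as a unit quaternion [w, x, y, z].
In Python, from bench import manip gives the robot as it stands.
- The arm moves only by the shell command python3 steer.py 'ROWS' [FORCE]. ROWS is a JSON list of rows, 1 to 5 of them, each of 5 numbers: the finger opening in m, then dx, dy, dz in m, then a turn about the tool's z in rad; each row shifts and turns the commanded pose from where the row before left it, along the tool's axes as they then stand; what a row does not reach is not made up. A row lasts 1/12 s, in which the tool goes at most 0.0417 m and 0.125 rad, less where a joint would pass 70% of its speed; a pose out of reach is approached as far as the arm can. The fingers move at their own pace and stop on an object; FORCE is the grip in N (left out, the last holds). Time passes only in rows, so rows that do not move let the fingers close. It prints the time, the measured TCP pose, the force, the opening and the grip force at its end.
- manip.get_state(): the state, without advancing time (a new reading comes with each control period).
- manip.grab_frame(name): name is "side" or "top" or "wrist"; returns a dict with "pixels" (480x640x3 uint8, blue, green, red), "range_z" (480x640 float32, m along the optical axis (not along the pixel's ray), 0 where there is no reading), "mtx" (3x3 intrinsics, pixels), "position" and "attitude" of the camera in the world. Camera axes: x right, y up, looking along -z (the intrinsics and any distortion apply to the point x, -y, -z); pixel columns grow to the right and rows downward; lengths in m; the calibration is good to about 2 mm. A picture is of the moment at which its call begins.
- manip.close_job(): hands the job in; it is judged then, once.
The state is a dict: "time_s": time; "qpos": joint angles; "qd": joint speeds; "joint_torque": joint torques, N m; "ee_pos": TCP position; "tcp_rot": TCP orientation; "ft_force": force on the tool from outside, world axes, zero at the start; "ft_torque": the same for the moment, N m; "opening": finger opening in m; "grip_force": force on a finger pad.
Only numpy, scipy, OpenCV 4.12 (cv2) and the standard library are available. Lean on these libraries where they do the work, as an engineer would, in place of code of your own. Each camera call takes 0.05 s, during which the arm holds its last target. There are 200 camera calls.

## Working session

There is one attempt and no reset: what is moved stays moved. The work goes in short steps, Python scripts to look and compute and a shell command to move; the robot and the scene stay as the last step left them, time stands still between calls to the robot, and variables do not carry over. Pictures are saved under pics/ and viewed, at most 10 in all, crops included, and the job is handed in when it is done.

```bash
ls; mkdir -p pics
cat > h.py <<'E'
import numpy as np, cv2, pickle, os
from scipy.spatial.transform import Rotation as R
def rot(q): return R.from_quat([q[1],q[2],q[3],q[0]]).as_matrix()
def cloud(f):
    z=f["range_z"]; K=np.array(f["mtx"]); v,u=np.mgrid[:480,:640]
    p=np.stack([(u-K[0,2])/K[0,0]*z,-(v-K[1,2])/K[1,1]*z,-z],-1)
    return p@rot(f["attitude"]).T+np.array(f["position"])
def ray(f,u,v,h):
    K=np.array(f["mtx"]); d=rot(f["attitude"])@np.array([(u-K[0,2])/K[0,0],-(v-K[1,2])/K[1,1],-1.])
    c=np.array(f["position"]); return c+d*(h-c[2])/d[2]
E
python3 - <<'E'
from bench import manip
import cv2,pickle,numpy as np
F={}
for n in("side","top","wrist"):
    f=manip.grab_frame(n);F[n]=f;cv2.imwrite(f"pics/{n}0.png",f["pixels"]);print(n,f["position"],f["attitude"],np.array(f["mtx"]).tolist(),[k for k in f])
pickle.dump(F,open("F0.pkl","wb"));print(manip.get_state())
E
```

```text
bench.py
pics
steer.py
side [-0.06620175  0.94103532  1.46177306] [-0.28137895 -0.10498073  0.32519829  0.89668891] [[557.1401496879984, 0.0, 316.5460515698857], [0.0, 557.1401496879984, 251.99983650246972], [0.0, 0.0, 1.0]] ['pixels', 'range_z', 'mtx', 'position', 'attitude']
top [0.29906068 0.02685158 1.55407752] [ 0.70660917  0.06365767 -0.0735988  -0.70088116] [[577.4967693997155, 0.0, 311.351408906631], [0.0, 577.4967693997155, 219.8816664087482], [0.0, 0.0, 1.0]] ['pixels', 'range_z', 'mtx', 'position', 'attitude']
wrist [0.21645685 0.6429284  0.3726954 ] [ 0.8334657  -0.12047652 -0.07583328  0.53391913] [[416.0986312582, 0.0, 317.53819611087386], [0.0, 416.0986312582, 231.62619935530233], [0.0, 0.0, 1.0]] ['pixels', 'range_z', 'mtx', 'position', 'attitude']
{'time_s': 0.15, 'qpos': array([ 1.10209669e+00,  2.64594008e-01,  1.60510036e+00,  3.68380132e-05,
        1.27369319e+00, -3.69171350e-02]), 'qd': array([ 0.00065067, -0.00171739, -0.00514214,  0.00092911,  0.00026077,
       -0.00089465]), 'joint_torque': array([ 2.39096571e-04, -5.15909815e+01, -3.67955875e+01,  1.46124904e-05,
        8.07828183e-03, -2.12740878e-05]), 'ee_pos': array([0.28221826, 0.61252786, 0.23021702]), 'tcp_rot': array([-2.41521070e-04,  2.14223270e-01,  9.76784308e-01, -8.64518336e-04]), 'ft_force': array([-0.18268047,  0.69290751,  0.01366691]), 'ft_torque': array([ 0.00808725, -0.01763188,  0.00228316]), 'grip_force': 0.0, 'opening': 0.08540044913447394}
```
View pics/top0.png

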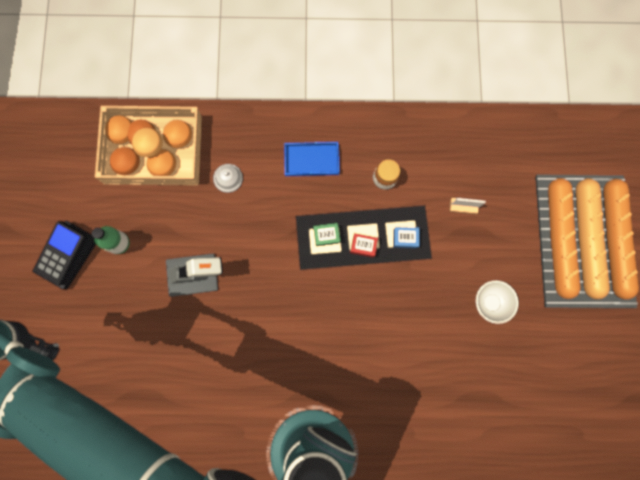

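View pics/side0.png

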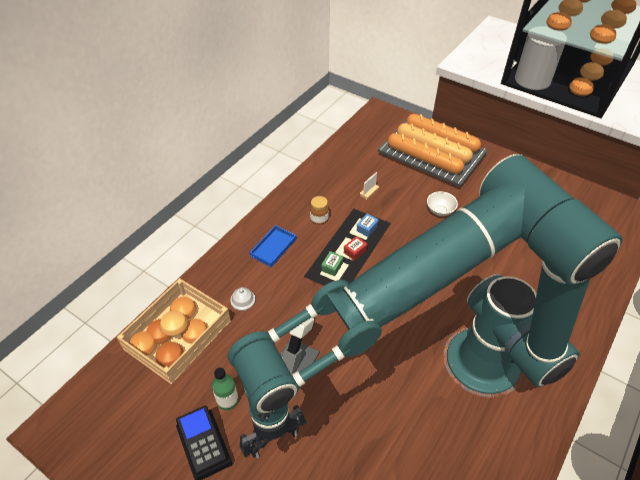

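The top view shows the mat at about (365,237), with green at (326,234), red at (365,243) and blue at (405,236). The scanner and stand are at (195,270) with the window facing right (-y). The side view confirms this, with the arm over the stand area. Next I'll measure from the top view.

Add to h.py:
```python
def boxes(f,roi=None):
    """top faces of boxes: colour mask + height window from depth, min-area rectangle cast on its own height"""
    P=cloud(f); hsv=cv2.cvtColor(f["pixels"],cv2.COLOR_BGR2HSV); out={}
    H,S,V=hsv[...,0],hsv[...,1],hsv[...,2]
    return P,H,S,V
def rect(P,m,h=None):
    """metric min-area rect of masked points: centre, sizes, yaw of first side"""
    n,l,s,_=cv2.connectedComponentsWithStats(m.astype(np.uint8)); k=1+np.argmax(s[1:,4]); q=P[l==k]
    h=np.median(q[:,2]); q=q[abs(q[:,2]-h)<.006]
    c,w,a=cv2.minAreaRect((q[:,:2]*1000).astype(np.float32))
    return np.array(c)/1000,np.round(w,1),round(a,1),h,len(q)
```

Run:
```python
from h import *
F=pickle.load(open("F0.pkl","rb"))
for n in("top","side"):
    f=F[n];P,H,S,V=boxes(f)
    area=(P[...,0]>.3)&(P[...,0]<.75)&(P[...,1]>-.35)&(P[...,1]<.2)
    print(n,"mat",rect(P,area&(V<60)&(P[...,2]<.015)))
    up=area&(P[...,2]>.03)&(P[...,2]<.055)&(P[...,1]<.12)
    l=cv2.connectedComponentsWithStats(up.astype(np.uint8))
    for k in range(1,l[0]):
        if l[2][k,4]>150: print("box",rect(P,l[1]==k),np.median(H[(l[1]==k)&(S>120)]))
    print("counter z",np.median(P[area&(H<12)&(P[...,2]<.02)][:,2]))
    z=(P[...,0]>.25)&(P[...,0]<.7)&(P[...,1]>.25)&(P[...,1]<.62)&(P[...,2]>.06)&(P[...,2]<.19)&(V>150)&(S<60)
    print("head pts",P[z].min(0),P[z].max(0),P[z].mean(0),z.sum())
```

```text
top mat (array([ 0.55914142, -0.13550145]), array([142.4, 352.7]), 5.2, np.float64(0.003019252188073418), 3106)
box (array([ 0.5608631 , -0.03389925]), array([52.4, 65.3]), 8.1, np.float64(0.04159525590213642), 434) nan
box (array([ 0.55701349, -0.24615605]), array([64.5, 52.5]), 89.0, np.float64(0.0409250231570526), 425) nan
box (array([ 0.53452771, -0.1339084 ]), array([65.6, 51.6]), 79.3, np.float64(0.04114135866137991), 431) 3.0
counter z 0.00032167010363570725
head pts [0.4358682  0.25031959 0.06914112] [0.48007163 0.32562257 0.17155291] [0.45703013 0.28226548 0.15175081] 365
side mat (array([ 0.59541406, -0.1278643 ]), array([ 89.1, 357.8]), 8.4, np.float64(0.0038885601894513844), 783)
box (array([ 0.55616449, -0.24473938]), array([53.5, 74.2]), 2.0, np.float64(0.04154443027846222), 195) 105.0
box (array([ 0.53325433, -0.13268478]), array([70.3, 54.1]), 79.7, np.float64(0.04154599743300502), 222) 2.0
box (array([ 0.56086206, -0.03212044]), array([52.7, 71.2]), 9.0, np.float64(0.04114606924968334), 240) nan
counter z 0.0013339982328917088
head pts [0.43504856 0.25072291 0.06018261] [0.55141562 0.55930186 0.16953858] [0.46909046 0.3692344  0.12739169] 256
  return _methods._mean(a, axis=axis, dtype=dtype,
  ret = ret.dtype.type(ret / rcount)
```

```bash
r='[[0.085,-0.0282,-0.0282,-0.005,0]]' ; 
python3 steer.py '[[0.085,-0.0282,-0.0282,-0.005,0],[0.085,-0.0282,-0.0282,-0.005,0],[0.085,-0.0282,-0.0282,-0.005,0],[0.085,-0.0282,-0.0282,-0.005,0],[0.085,-0.0282,-0.0282,-0.005,0]]' 30
python3 steer.py '[[0.085,-0.0282,-0.0282,-0.005,0],[0.085,-0.0282,-0.0282,-0.005,0],[0.085,-0.0282,-0.0282,-0.005,0],[0.085,-0.0282,-0.0282,-0.005,0],[0.085,-0.0282,-0.0282,-0.005,0]]'
python3 steer.py '[[0.085,-0.0282,-0.0282,-0.005,0],[0.085,-0.0282,-0.0282,-0.005,0],[0.085,-0.0282,-0.0282,-0.005,0],[0.085,-0.0282,-0.0282,-0.005,0],[0.085,-0.0282,-0.0282,-0.005,0]]'
python3 steer.py '[[0.085,-0.0282,-0.0282,-0.005,0],[0.085,-0.0282,-0.0282,-0.005,0],[0.085,-0.0282,-0.0282,-0.005,0],[0.085,-0.0282,-0.0282,-0.005,0],[0.085,-0.0282,-0.0282,-0.005,0]]'
python3 steer.py '[[0.085,0,0,0,0.125],[0.085,0,0,0,0.125],[0.085,0,0,0,0.125],[0.085,0,0,0,0.125],[0.085,0,0,0,0.125]]'
python3 steer.py '[[0.085,0,0,0,0.125],[0.085,0,0,0,0.125],[0.085,0,0,0,0.125],[0.085,0,0,0,0.05],[0.085,0,0,0,0]]'
cat >> h.py <<'E'
def pose():
    from bench import manip
    s=manip.get_state(); return np.array(s["ee_pos"]),rot(s["tcp_rot"]),s
def go(t,yaw=None):
    """print tool-frame displacement to world target t and turn to tool-y yaw (deg)"""
    p,M,s=pose(); a=np.degrees(np.arctan2(M[1,1],M[0,1]))
    print("t",s["time_s"],"tcp",p.round(4),"yaw",a.round(2),"tilt",np.degrees(np.arccos(-M[2,2])).round(2),"F",np.round(s["ft_force"],1),"q",np.round(s["qpos"],2))
    if t is not None: print("tool shift",(M.T@(np.array(t)-p)).round(4))
    if yaw is not None: print("turn",round(-np.radians((yaw-a+180)%360-180),4))
E
python3 - <<'E'
from h import *
from bench import manip
go(None)
F={}
for n in("wrist","top","side"):
    F[n]=manip.grab_frame(n);cv2.imwrite(f"pics/{n}1.png",F[n]["pixels"])
pickle.dump(F,open("F1.pkl","wb"))
E
```

```text
time_s: 0.57
ee_pos: [0.3515, 0.4241, 0.256]
tcp_rot: [-0.0, 0.214, 0.977, -0.0]
ft_force: [1.4, -0.5, 0.0]
opening: 0.0847
grip_force: 0.0
time_s: 0.98
ee_pos: [0.4206, 0.237, 0.2814]
tcp_rot: [0.0, 0.214, 0.977, -0.0]
ft_force: [1.5, 0.4, 0.7]
opening: 0.0852
grip_force: 0.0
time_s: 1.4
ee_pos: [0.4896, 0.0499, 0.3064]
tcp_rot: [0.0, 0.214, 0.977, 0.0]
ft_force: [1.0, 0.0, -0.5]
opening: 0.0852
grip_force: 0.0
time_s: 1.82
ee_pos: [0.5587, -0.1372, 0.3313]
tcp_rot: [-0.0, 0.214, 0.977, 0.0]
ft_force: [0.5, 0.5, -0.3]
opening: 0.0852
grip_force: 0.0
time_s: 2.23
ee_pos: [0.5584, -0.1355, 0.3307]
tcp_rot: [-0.001, 0.507, 0.862, -0.0]
ft_force: [-0.1, 0.2, 0.5]
opening: 0.0852
grip_force: 0.0
time_s: 2.65
ee_pos: [0.5584, -0.1352, 0.3309]
tcp_rot: [-0.0, 0.675, 0.737, -0.0]
ft_force: [0.1, -0.0, -0.3]
opening: 0.085
grip_force: 0.0
t 2.65 tcp [ 0.5584 -0.1352  0.3309] yaw 5.03 tilt 0.04 F [ 0.1 -0.  -0.3] q [-0.28  0.03  1.69 -0.    1.42 -0.37]
```

View pics/wrist1.png

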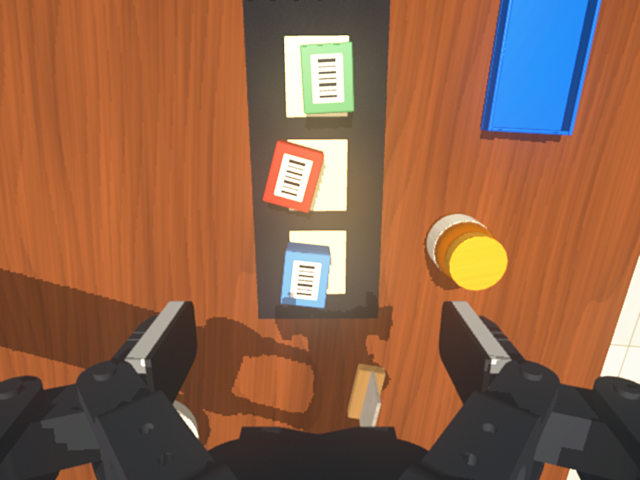

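The wrist view shows green at (328,78), red at (294,177) and blue at (306,275). Each is off its cream rectangle, whose centres are near (317,77), (318,175) and (318,262). Next, precise numbers from both views.

```bash
cat >> h.py <<'E'
def survey(F,names=("wrist","top"),yaw=None):
    for n in names:
        f=F[n];P=cloud(f);hsv=cv2.cvtColor(f["pixels"],cv2.COLOR_BGR2HSV);H,S,V=[hsv[...,i].astype(int) for i in range(3)]
        area=(P[...,0]>.44)&(P[...,0]<.68)&(P[...,1]>-.34)&(P[...,1]<.06)
        low=area&(abs(P[...,2]-.003)<.006)
        mat=low&((V<60)|((V>150)&(S<110)&(H<45)))
        if n=="wrist": mat[300:]=False
        c,w,a,h,k=rect(P,cv2.morphologyEx(mat.astype(np.uint8),cv2.MORPH_CLOSE,np.ones((3,3)))); print(n,"mat",c.round(4),w,a,h.round(4),k)
        y=np.radians(yaw if yaw is not None else (a if a<45 else a-90)); B=np.array([[np.cos(y),np.sin(y)],[-np.sin(y),np.cos(y)]])
        cr=(low&(V>150)&(S<110)&(H<45)).astype(np.uint8)
        m,l,s,_=cv2.connectedComponentsWithStats(cr)
        for i in range(1,m):
            if s[i,4]>40:
                q=P[l==i][:,:2]@B.T; lo,hi=np.percentile(q,1,0),np.percentile(q,99,0)
                print("  cream matframe lo",lo.round(4),"hi",hi.round(4),s[i,4])
        up=(area&(P[...,2]>.034)&(P[...,2]<.05)).astype(np.uint8)
        m,l,s,_=cv2.connectedComponentsWithStats(up)
        for i in range(1,m):
            if s[i,4]>150:
                c,w,a,h,k=rect(P,l==i); hue=np.median(H[(l==i)&(S>90)]); a=a if a<45 else a-90
                print("  box",{0:"red",1:"red"}.get(int(hue)//15,"green" if hue<85 else "blue"),c.round(4),w,"yaw",round(a,1),"h",h.round(4),"matframe",(B@c).round(4))
        print("  yaw used",np.degrees(y).round(2))
E
python3 - <<'E'
from h import *
survey(pickle.load(open("F1.pkl","rb")),yaw=5.0)
E
```

```text
wrist mat [ 0.5575 -0.1356] [66.6 83.3] 6.1 0.0032 2371
  cream matframe lo [ 0.5083 -0.1184] hi [ 0.5738 -0.0375] 1903
  cream matframe lo [ 0.5173 -0.2245] hi [ 0.5765 -0.1428] 2371
  cream matframe lo [ 0.5109 -0.3286] hi [ 0.5773 -0.2477] 1682
  box green [ 0.5576 -0.0336] [51.  65.1] yaw 8.1 h 0.0415 matframe [ 0.5526 -0.0821]
  box red [ 0.5312 -0.1338] [65.4 51. ] yaw -10.4 h 0.0415 matframe [ 0.5175 -0.1796]
  box blue [ 0.5531 -0.2471] [65.7 51. ] yaw -1.3 h 0.0414 matframe [ 0.5295 -0.2944]
  yaw used 5.0
top mat [ 0.55   -0.0366] [143.  154.5] 4.8 0.0032 1758
  cream matframe lo [ 0.5644 -0.3296] hi [ 0.5817 -0.2656] 126
  cream matframe lo [ 0.5444 -0.2252] hi [ 0.5804 -0.1902] 134
  cream matframe lo [ 0.51   -0.1185] hi [ 0.5763 -0.0367] 327
  cream matframe lo [ 0.5113 -0.2615] hi [ 0.5311 -0.2467] 42
  return _methods._mean(a, axis=axis, dtype=dtype,
  ret = ret.dtype.type(ret / rcount)
Traceback (most recent call last):
  File "h.py", line 51, in survey
    print("  box",{0:"red",1:"red"}.get(int(hue)//15,"green" if hue<85 else "blue"),c.round(4),w,"yaw",round(a,1),"h",h.round(4),"matframe",(B@c).round(4))
                                        ~~~^^^^^
ValueError: cannot convert float NaN to integer
```

Run:
```python
from h import *
F=pickle.load(open("F1.pkl","rb"))
for n in("wrist","top"):
    f=F[n];P=cloud(f);hsv=cv2.cvtColor(f["pixels"],cv2.COLOR_BGR2HSV);V=hsv[...,2].astype(int);S=hsv[...,1].astype(int)
    low=(P[...,0]>.44)&(P[...,0]<.68)&(P[...,1]>-.33)&(P[...,1]<.06)&(abs(P[...,2]-.003)<.008)
    m=low&(V<60)
    if n=="wrist": m[312:]=False
    q=P[m][:,:2]; E=[[],[]]
    for y in np.arange(-.29,.03,.01):
        b=q[abs(q[:,1]-y)<.005]
        if len(b)>20: E[0].append((y,np.percentile(b[:,0],1)));E[1].append((y,np.percentile(b[:,0],99)))
    for e in E:
        e=np.array(e); k=np.polyfit(e[:,0],e[:,1],1); r=e[:,1]-np.polyval(k,e[:,0]); g=abs(r)<.003; k=np.polyfit(e[g,0],e[g,1],1)
        print(n,"edge yaw",np.degrees(np.arctan(-k[0])).round(2),"x at y=-.135",np.polyval(k,-.135).round(4),g.sum(),len(g))
    print("y ends",np.percentile(q[:,1],[.2,99.8]).round(4))
```

```text
Traceback (most recent call last):
IndexError: too many indices for array: array is 1-dimensional, but 2 were indexed
```

```bash
cat >> h.py <<'E'
def plane(f,h):
    K=np.array(f["mtx"]); v,u=np.mgrid[:480,:640]
    d=np.stack([(u-K[0,2])/K[0,0],-(v-K[1,2])/K[1,1],-np.ones(u.shape)],-1)@rot(f["attitude"]).T
    c=np.array(f["position"]); return c+d*((h-c[2])/d[...,2])[...,None]
def matfit(f,n,vmax=60):
    P=plane(f,.003);hsv=cv2.cvtColor(f["pixels"],cv2.COLOR_BGR2HSV);V=hsv[...,2].astype(int);S=hsv[...,1].astype(int)
    m=(P[...,0]>.45)&(P[...,0]<.66)&(P[...,1]>-.335)&(P[...,1]<.07)&(V<vmax)
    if n=="wrist": m[312:]=False
    m=cv2.morphologyEx(m.astype(np.uint8),cv2.MORPH_OPEN,np.ones((5,5)))>0
    q=P[m][:,:2]; E=[[],[]]
    for y in np.arange(-.29,.03,.01):
        b=q[abs(q[:,1]-y)<.005]
        if len(b)>20: E[0].append((y,b[:,0].min()));E[1].append((y,b[:,0].max()))
    for e in E:
        e=np.array(e)
        for _ in range(4):
            k=np.polyfit(e[:,0],e[:,1],1); r=abs(e[:,1]-np.polyval(k,e[:,0])); e=e[r<max(.0015,2*np.median(r))]
        print(n,"edge yaw",np.degrees(np.arctan(-k[0])).round(2),"x at y=-.135",np.polyval(k,-.135).round(4),len(e))
    print("y ends",np.percentile(q[:,1],[.2,99.8]).round(4))
E
python3 - <<'E'
from h import *
F=pickle.load(open("F1.pkl","rb"))
f=F["wrist"];print(f["pixels"][100:220:40,262],f["range_z"][100:220:40,262])
for n in("wrist","top"): matfit(F[n],n)
E
```

```text
[[ 71  85  97]
 [ 70  85 102]
 [ 75  89 113]] [0.44905236 0.46220705 0.4735104 ]Traceback (most recent call last):
  File "<stdin>", line 4, in <module>
  File "h.py", line 69, in matfit
    k=np.polyfit(e[:,0],e[:,1],1); r=abs(e[:,1]-np.polyval(k,e[:,0])); e=e[r<max(.0015,2*np.median(r))]
                 ~^^^^^
IndexError: too many indices for array: array is 1-dimensional, but 2 were indexed
```

Run:
```python
from h import *
F=pickle.load(open("F1.pkl","rb"))
f=F["wrist"];i=cv2.imread("pics/wrist1.png")
for c in range(230,410,12): print(c,f["pixels"][125,c],i[125,c],f["range_z"][125,c])
```

```text
230 [ 59 109 192] [ 59 109 192] 0.45900485
242 [ 61 111 197] [ 61 111 197] 0.46083418
254 [70 82 96] [70 82 96] 0.4564319
266 [ 70  86 100] [ 70  86 100] 0.45738715
278 [ 77  94 111] [ 77  94 111] 0.45714796
290 [ 80 101 117] [ 80 101 117] 0.45524925
302 [ 82 105 121] [ 82 105 121] 0.45736146
314 [ 71  98 114] [ 71  98 114] 0.45616162
326 [ 70  99 113] [ 70  99 113] 0.4560469
338 [ 68  95 109] [ 68  95 109] 0.45647568
350 [ 63  88 102] [ 63  88 102] 0.45567608
362 [ 74  93 105] [ 74  93 105] 0.4564039
374 [70 86 99] [70 86 99] 0.45702958
386 [ 59 102 172] [ 59 102 172] 0.45819843
398 [ 56 102 178] [ 56 102 178] 0.46117488
```

Mat pixels have V≈110, while the counter has V>160 and is saturated, so I'll threshold at 140.

Run:
```python
from h import *
F=pickle.load(open("F1.pkl","rb"))
matfit(F["wrist"],"wrist",140)
matfit(F["top"],"top",60)
```

```text
wrist edge yaw 5.41 x at y=-.135 0.4816 32
wrist edge yaw 5.31 x at y=-.135 0.6317 28
y ends [-0.3076  0.0462]
top edge yaw 10.51 x at y=-.135 0.5006 10
top edge yaw 5.44 x at y=-.135 0.6291 19
y ends [-0.2958  0.0434]
```

```bash
python3 steer.py '[[0.085,0.0253,0.002,0.025,-0.0134],[0.085,0.0253,0.002,0.025,-0.0134],[0.085,0.0253,0.002,0.025,-0.0134],[0.085,0.0253,0.002,0.025,-0.0134]]' 30 | head -2
python3 steer.py '[[0.085,0,0,0.034,0],[0.085,0,0,0.034,0],[0.085,0,0,0.034,0],[0.085,0,0,0.034,0],[0.085,0,0,0,0]]' | head -2
python3 -c "
from h import *
go([.5576,-.0336,.008],8.1)"
```

```text
time_s: 3.13
ee_pos: [0.5556, -0.0329, 0.2305]
time_s: 3.55
ee_pos: [0.5493, -0.0329, 0.0877]
t 3.55 tcp [ 0.5493 -0.0329  0.0877] yaw 8.25 tilt 0.79 F [-2.1  0.3 -0.8] q [-0.11  0.17  2.   -0.    0.98 -0.25]
tool shift [-0.0021  0.0092  0.0796]
turn 0.0026
```

```bash
python3 steer.py '[[0.085,0,0,0,0],[0.085,0,0,0,0]]' 30 | head -2
python3 -c "
from h import *
go([.5576,-.0336,.008],8.1)"
```

```text
time_s: 3.72
ee_pos: [0.5569, -0.0339, 0.097]
t 3.7167 tcp [ 0.5569 -0.0339  0.097 ] yaw 8.19 tilt 0.12 F [ 0.7  0.  -0.2] q [-0.11  0.17  1.99  0.    0.99 -0.25]
tool shift [0.0003 0.0006 0.089 ]
turn 0.0017
```

```bash
python3 steer.py '[[0.085,0,0,0.03,0],[0.085,0,0,0.03,0],[0.085,0,0,0.029,0],[0.085,0,0,0,0],[0.085,0,0,0,0]]' 25 | head -2
python3 steer.py '[[0.045,0,0,0,0],[0.045,0,0,0,0],[0.045,0,0,0,0],[0.045,0,0,0,0],[0.045,0,0,0,0]]' 25
python3 -c "
from h import *
go([.5469,-.0312,.008],5.35)"
```

```text
time_s: 4.13
ee_pos: [0.5562, -0.0339, 0.0075]
time_s: 4.55
ee_pos: [0.5582, -0.034, 0.0092]
tcp_rot: [0.002, 0.655, 0.756, 0.001]
ft_force: [0.1, -0.7, 7.6]
opening: 0.0494
grip_force: 27.1
t 4.55 tcp [ 0.5582 -0.034   0.0092] yaw 8.17 tilt 0.29 F [ 0.1 -0.7  7.6] q [-0.11  0.28  2.04 -0.    0.82 -0.25]
tool shift [ 0.0044 -0.0108  0.0011]
turn 0.0493
```

```bash
python3 steer.py '[[0.045,0.0015,-0.0036,-0.001,0.0164],[0.045,0.0015,-0.0036,-0.001,0.0164],[0.045,0.0014,-0.0036,0,0.0165],[0.045,0,0,0,0],[0.045,0,0,0,0]]'
python3 -c "
from h import *
go([.5469,-.0312,.008],5.35)"
```

```text
time_s: 4.97
ee_pos: [0.5447, -0.0307, 0.0092]
tcp_rot: [0.0, 0.673, 0.739, 0.0]
ft_force: [-0.5, 0.4, 7.0]
opening: 0.0494
grip_force: 27.3
t 4.9667 tcp [ 0.5447 -0.0307  0.0092] yaw 5.33 tilt 0.06 F [-0.5  0.4  7. ] q [-0.1   0.26  2.06  0.    0.81 -0.2 ]
tool shift [-0.0007  0.0022  0.0012]
turn -0.0003
```

```bash
python3 steer.py '[[0.045,-0.0007,0.0022,0,0],[0.045,0,0,0,0],[0.045,0,0,0,0]]'
python3 -c "
from h import *
go([.5469,-.0312,.008],5.35)"
python3 steer.py '[[0.085,0,0,0,0],[0.085,0,0,0,0],[0.085,0,0,0,0],[0.085,0,0,0,0],[0.085,0,0,0,0]]'
python3 steer.py '[[0.085,0,0,-0.02,0],[0.085,0,0,-0.03,0],[0.085,0,0,-0.03,0],[0.085,0,0,0,0],[0.085,0,0,0,0]]'
python3 -c "
from h import *
go([.5312,-.1338,.010],-10.4)"
```

```text
time_s: 5.22
ee_pos: [0.5447, -0.0307, 0.0093]
tcp_rot: [-0.002, 0.673, 0.739, -0.001]
ft_force: [-6.8, 2.6, 15.1]
opening: 0.0497
grip_force: 28.4
t 5.2167 tcp [ 0.5447 -0.0307  0.0093] yaw 5.33 tilt 0.24 F [-6.8  2.6 15.1] q [-0.1   0.27  2.06  0.    0.82 -0.2 ]
tool shift [-0.0007  0.0021  0.0013]
turn -0.0003
time_s: 5.63
ee_pos: [0.5462, -0.0312, 0.0078]
tcp_rot: [-0.0, 0.673, 0.739, -0.0]
ft_force: [-0.1, -0.9, 1.0]
opening: 0.0847
grip_force: 0.0
time_s: 6.05
ee_pos: [0.5488, -0.0315, 0.0907]
tcp_rot: [0.002, 0.673, 0.739, 0.002]
ft_force: [-0.5, 0.7, -1.2]
opening: 0.085
grip_force: 0.0
t 6.05 tcp [ 0.5488 -0.0315  0.0907] yaw 5.34 tilt 0.3 F [-0.5  0.7 -1.2] q [-0.1   0.16  2.01  0.    0.97 -0.2 ]
tool shift [-0.1001 -0.0274  0.0806]
turn 0.2748
```

```bash
python3 steer.py '[[0.085,-0.0334,-0.0091,0,0],[0.085,-0.0334,-0.0091,0,0],[0.085,-0.0333,-0.0092,0,0],[0.085,0,0,0,0.125],[0.085,0,0,0,0.125]]' 20 | head -2
python3 steer.py '[[0.085,0,0,0.02,0.0248],[0.085,0,0,0.018,0],[0.085,0,0,0,0],[0.085,0,0,0,0]]' | head -2
python3 -c "
from h import *
go([.5312,-.1338,.015],-10.4)"
```

```text
time_s: 6.47
ee_pos: [0.5269, -0.1351, 0.0864]
time_s: 6.8
ee_pos: [0.5261, -0.1328, 0.0478]
t 6.8 tcp [ 0.5261 -0.1328  0.0478] yaw -10.4 tilt 0.34 F [ 1.  -0.8  0.4] q [-0.29  0.21  2.05  0.    0.9  -0.11]
tool shift [-0.0001  0.0054  0.0327]
turn 0.0001
```

```bash
python3 steer.py '[[0.085,0,0.0045,0.017,0],[0.085,0,0,0.015,0],[0.085,0,0,0,0],[0.085,0,0,0,0]]' 20 | head -2
python3 steer.py '[[0.045,0,0,0,0],[0.045,0,0,0,0],[0.045,0,0,0,0],[0.045,0,0,0,0],[0.045,0,0,0,0]]' 20
python3 -c "
from h import *
go([.5567,-.1357,.015],5.35)"
```

```text
time_s: 7.13
ee_pos: [0.5324, -0.134, 0.018]
time_s: 7.55
ee_pos: [0.5339, -0.1345, 0.0196]
tcp_rot: [0.001, 0.768, 0.64, 0.0]
ft_force: [-1.2, 0.4, 5.5]
opening: 0.0493
grip_force: 22.8
t 7.55 tcp [ 0.5339 -0.1345  0.0196] yaw -10.4 tilt 0.1 F [-1.2  0.4  5.5] q [-0.29  0.26  2.05  0.    0.84 -0.11]
tool shift [0.003  0.0226 0.0046]
turn -0.2749
```

```bash
python3 steer.py '[[0.045,0,0,-0.004,0],[0.045,0.001,0.0113,0,0],[0.045,0.002,0.0113,0,0],[0.045,0,0,0,-0.125],[0.045,0,0,0,-0.125]]' 20 | head -2
python3 steer.py '[[0.045,0,0,0,-0.025],[0.045,0,0,0,0],[0.045,0,0,0,0]]'
python3 -c "
from h import *
go([.5567,-.1357,.015],5.35)"
```

```text
time_s: 7.97
ee_pos: [0.558, -0.1356, 0.0224]
time_s: 8.22
ee_pos: [0.5562, -0.1354, 0.022]
tcp_rot: [-0.0, 0.674, 0.738, -0.0]
ft_force: [-0.5, 0.1, -1.6]
opening: 0.0496
grip_force: 21.9
t 8.2167 tcp [ 0.5562 -0.1354  0.022 ] yaw 5.2 tilt 0.01 F [-0.5  0.1 -1.6] q [-0.28  0.29  2.    0.    0.85 -0.37]
tool shift [-0.0004  0.0004  0.007 ]
turn -0.0026
```

```bash
python3 steer.py '[[0.045,-0.0004,0.0004,0.001,-0.0026],[0.045,0,0,0.002,0],[0.045,0,0,0,0],[0.045,0,0,0,0]]' 20
python3 steer.py '[[0.085,0,0,0,0],[0.085,0,0,0,0],[0.085,0,0,0,0],[0.085,0,0,0,0],[0.085,0,0,-0.02,0]]'|head -2
python3 steer.py '[[0.085,0,0,-0.03,0],[0.085,0,0,-0.02,0],[0.085,0,0,0,0],[0.085,0,0,0,0]]'|head -2
python3 -c "
from h import *
go([.5531,-.2471,.018],-1.3)"
```

```text
time_s: 8.55
ee_pos: [0.5567, -0.1359, 0.0196]
tcp_rot: [0.0, 0.673, 0.74, 0.0]
ft_force: [0.3, -1.1, -0.2]
opening: 0.0492
grip_force: 22.2
time_s: 8.97
ee_pos: [0.5527, -0.1348, 0.0356]
time_s: 9.3
ee_pos: [0.5577, -0.1362, 0.0911]
t 9.3 tcp [ 0.5577 -0.1362  0.0911] yaw 5.5 tilt 0.22 F [-0.4 -0.2 -0.2] q [-0.28  0.2   1.96 -0.    0.98 -0.38]
tool shift [-0.1098 -0.0155  0.0732]
turn 0.1187
```

```bash
python3 steer.py '[[0.085,-0.0366,-0.0051,0,0],[0.085,-0.0366,-0.0052,0,0],[0.085,-0.0366,-0.0052,0,0],[0.085,0,0,0.02,0.1187],[0.085,0,0,0.015,0]]' 20 | head -2
python3 steer.py '[[0.085,0,0,0,0],[0.085,0,0,0,0],[0.085,0,0,0,0]]' | head -2
python3 -c "
from h import *
go([.5531,-.2471,.018],-1.3)"
```

```text
time_s: 9.72
ee_pos: [0.5509, -0.2488, 0.0529]
time_s: 9.97
ee_pos: [0.551, -0.2461, 0.0538]
t 9.9667 tcp [ 0.551  -0.2461  0.0538] yaw -1.25 tilt 0.08 F [-0.3  0.1  0.6] q [-0.46  0.3   1.91  0.    0.93 -0.44]
tool shift [-0.001   0.0022  0.0358]
turn 0.0009
```

```bash
python3 steer.py '[[0.085,-0.001,0.0022,0.018,0],[0.085,0,0,0.018,0],[0.085,0,0,0,0],[0.085,0,0,0,0]]' 20 | head -2
python3 steer.py '[[0.045,0,0,0,0],[0.045,0,0,0,0],[0.045,0,0,0,0],[0.045,0,0,0,0],[0.045,0,0,0,0]]' 20
python3 steer.py '[[0.045,0,0,-0.004,0],[0.045,0,0,0,0],[0.045,0,0,0,0]]' 20
python3 -c "
from h import *
go([.5665,-.2402,.018],5.35)"
```

```text
time_s: 10.3
ee_pos: [0.5531, -0.2468, 0.0181]
time_s: 10.72
ee_pos: [0.5547, -0.2481, 0.0199]
tcp_rot: [0.001, 0.715, 0.699, 0.0]
ft_force: [-0.3, 0.6, 6.1]
opening: 0.0495
grip_force: 22.5
time_s: 10.97
ee_pos: [0.5533, -0.2476, 0.0222]
tcp_rot: [-0.0, 0.715, 0.699, -0.0]
ft_force: [-0.7, -0.6, -1.1]
opening: 0.0496
grip_force: 21.7
t 10.9667 tcp [ 0.5533 -0.2476  0.0222] yaw -1.3 tilt 0.01 F [-0.7 -0.6 -1.1] q [-0.46  0.34  1.92 -0.    0.88 -0.44]
tool shift [0.0077 0.013  0.0042]
turn -0.1161
```

```bash
python3 steer.py '[[0.045,0.0037,0.0065,0,0],[0.045,0.004,0.0065,0,0],[0.045,0,0,0,-0.1161],[0.045,0,0,0,0],[0.045,0,0,0,0]]' 20
python3 -c "
from h import *
go([.5665,-.2402,.0195],5.35)"
```

```text
time_s: 11.38
ee_pos: [0.567, -0.2397, 0.0219]
tcp_rot: [-0.0, 0.674, 0.739, -0.0]
ft_force: [-0.5, 0.1, -1.9]
opening: 0.0496
grip_force: 21.7
t 11.3833 tcp [ 0.567  -0.2397  0.0219] yaw 5.24 tilt 0.03 F [-0.5  0.1 -1.9] q [-0.44  0.36  1.9   0.    0.88 -0.53]
tool shift [-0.0004 -0.0006  0.0024]
turn -0.002
```

```bash
python3 steer.py '[[0.045,-0.0004,-0.0006,0.001,-0.002],[0.045,0,0,0.002,0],[0.045,0,0,0,0],[0.045,0,0,0,0]]' 20|tail -3
python3 steer.py '[[0.085,0,0,0,0],[0.085,0,0,0,0],[0.085,0,0,0,0],[0.085,0,0,0,0],[0.085,0,0,-0.02,0]]'|head -2
python3 steer.py '[[0.085,0,0,-0.035,0],[0.085,0,0,-0.04,0],[0.085,0,0,-0.04,0],[0.085,0.02,0,-0.035,0],[0.085,0.02,0,-0.035,0]]'|head -2
python3 steer.py '[[0.085,0.02,0,-0.035,0],[0.085,0.02,0,-0.035,0],[0.085,0,0,-0.03,0],[0.085,0,0,0,0],[0.085,0,0,0,0]]'|head -2
cat > look.py <<'E'
import sys
from h import *
from bench import manip
k=sys.argv[1];go(None);F={}
for n in sys.argv[2:]:
    F[n]=manip.grab_frame(n);cv2.imwrite(f"pics/{n}{k}.png",F[n]["pixels"])
pickle.dump(F,open(f"F{k}.pkl","wb"))
E
python3 look.py 2 wrist top side
python3 - <<'E'
from h import *
F=pickle.load(open("F2.pkl","rb"))
survey(F,("wrist",),5.35); matfit(F["wrist"],"wrist",140)
E
```

```text
ft_force: [-2.2, 1.7, 3.5]
opening: 0.0495
grip_force: 22.3
time_s: 12.13
ee_pos: [0.5627, -0.2391, 0.0351]
time_s: 12.55
ee_pos: [0.5624, -0.2013, 0.2264]
time_s: 12.97
ee_pos: [0.5599, -0.1611, 0.3276]
t 12.9667 tcp [ 0.5599 -0.1611  0.3276] yaw 5.51 tilt 0.35 F [ 0.2  0.8 -0.8] q [-0.32  0.04  1.68 -0.    1.41 -0.42]
wrist mat [ 0.5469 -0.0305] [68.1 81.4] 5.4 0.0033 1570
  cream matframe lo [ 0.5078 -0.122 ] hi [ 0.5754 -0.0421] 1570
  cream matframe lo [ 0.5076 -0.2275] hi [ 0.5756 -0.1464] 1407
  cream matframe lo [ 0.5077 -0.331 ] hi [ 0.5756 -0.2505] 1208
  box green [ 0.5439 -0.0302] [51.  65.3] yaw 5.3 h 0.0415 matframe [ 0.5387 -0.0808]
  box red [ 0.5557 -0.1353] [51.  64.1] yaw 5.9 h 0.0415 matframe [ 0.5407 -0.1865]
  box blue [ 0.5656 -0.2394] [50.9 64.4] yaw 4.8 h 0.0414 matframe [ 0.5408 -0.2911]
  yaw used 5.35
wrist edge yaw 5.41 x at y=-.135 0.4816 29
wrist edge yaw 5.31 x at y=-.135 0.6318 32
y ends [-0.3313  0.019 ]
```

View pics/wrist2.png

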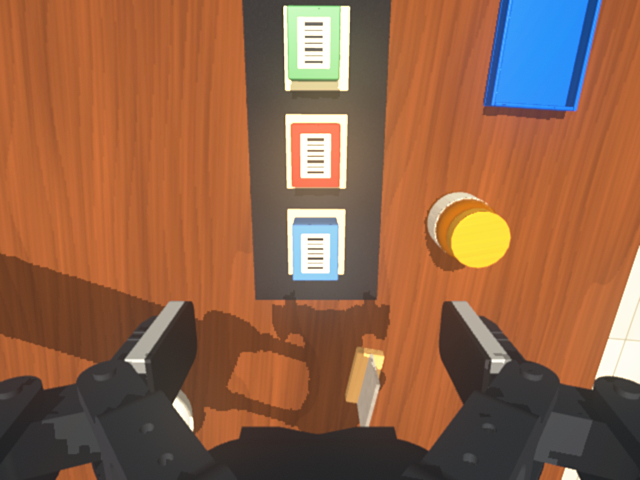

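All three boxes sit on their rectangles: green (314,42), red (315,155), blue (315,245). Green is about 3 mm off across the row, so I'll re-centre it with a squeeze.

```bash
python3 -c "
from h import *
go([.5475,-.0315,.08],5.35)"
```

```text
t 13.1167 tcp [ 0.5577 -0.161   0.3224] yaw 5.45 tilt 0.17 F [-0.6  0.3  0.3] q [-0.32  0.04  1.69 -0.    1.41 -0.42]
tool shift [0.1296 0.0028 0.2425]
turn 0.0018
```

```bash
python3 steer.py '[[0.085,0.0324,0.0007,0.015,0],[0.085,0.0324,0.0007,0.015,0],[0.085,0.0324,0.0007,0.0175,0],[0.085,0.0324,0.0007,0.02,0.0018],[0.085,0,0,0.035,0]]' 20|head -2
python3 steer.py '[[0.085,0,0,0.035,0],[0.085,0,0,0.035,0],[0.085,0,0,0.035,0],[0.085,0,0,0.035,0],[0.085,0,0,0,0]]'|head -2
python3 steer.py '[[0.085,0,0,0,0],[0.085,0,0,0,0],[0.085,0,0,0,0]]'|head -2
python3 -c "
from h import *
go([.5475,-.0315,.018],5.35)"
```

```text
time_s: 13.53
ee_pos: [0.5494, -0.0274, 0.222]
time_s: 13.95
ee_pos: [0.5405, -0.0312, 0.072]
time_s: 14.2
ee_pos: [0.551, -0.0321, 0.0842]
t 14.2 tcp [ 0.551  -0.0321  0.0842] yaw 5.35 tilt 0.23 F [ 0.  -0.2 -0.7] q [-0.1   0.17  2.01 -0.    0.96 -0.2 ]
tool shift [ 0.001  -0.0037  0.0662]
turn -0.0
```

```bash
python3 steer.py '[[0.085,0.001,-0.0037,0.022,0],[0.085,0,0,0.022,0],[0.085,0,0,0.022,0],[0.085,0,0,0,0],[0.085,0,0,0,0]]' 20|head -2
python3 steer.py '[[0.085,0,0,0,0],[0.085,0,0,0,0]]' 20|head -2
python3 -c "
from h import *
go([.5475,-.0315,.018],5.35)"
```

```text
time_s: 14.62
ee_pos: [0.5457, -0.0312, 0.0169]
time_s: 14.78
ee_pos: [0.5475, -0.0314, 0.0183]
t 14.7833 tcp [ 0.5475 -0.0314  0.0183] yaw 5.37 tilt 0.26 F [ 0.3 -0.4 -0.7] q [-0.1   0.25  2.06 -0.    0.83 -0.2 ]
tool shift [-0.0001 -0.      0.0003]
turn 0.0003
```

```bash
python3 steer.py '[[0.045,0,0,0,0],[0.045,0,0,0,0],[0.045,0,0,0,0],[0.045,0,0,0,0],[0.045,0,0,-0.004,0]]' 20|tail -3
python3 steer.py '[[0.045,0,0,0,0],[0.045,0,0,0,0],[0.045,0,0,0,0]]' 20|head -2
python3 -c "
from h import *
go([.5475,-.0315,.020],5.35)
F=pickle.load(open('F2.pkl','rb'))
o=np.hstack([cv2.resize(F['top']['pixels'][200:320,140:270],(390,360)),cv2.resize(F['side']['pixels'][290:400,240:350],(400,360))])
cv2.imwrite('pics/sc2.png',o)"
```

```text
ft_force: [0.6, -0.6, -2.2]
opening: 0.0499
grip_force: 21.7
time_s: 15.45
ee_pos: [0.5448, -0.0311, 0.0194]
t 15.45 tcp [ 0.5448 -0.0311  0.0194] yaw 5.37 tilt 0.05 F [ 0.2  0.7 -1.4] q [-0.1   0.25  2.06 -0.    0.84 -0.2 ]
tool shift [-0.0007  0.0027 -0.0006]
turn 0.0004
```

View pics/sc2.png

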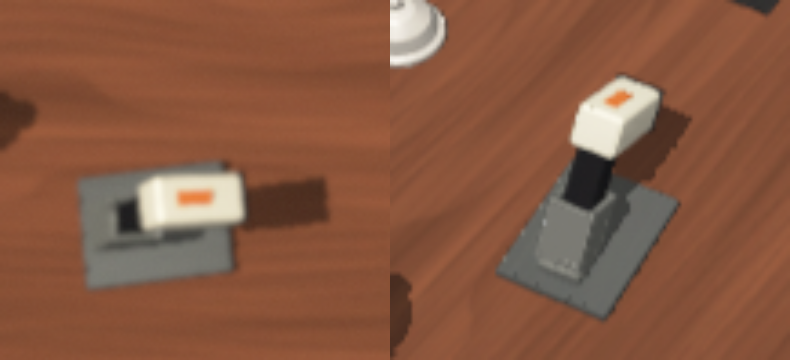

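```bash
python3 steer.py '[[0.045,-0.0007,0.0027,0.001,0],[0.045,0,0,0.001,0],[0.045,0,0,0.001,0],[0.045,0,0,0,0],[0.045,0,0,0,0]]' 20|head -2
python3 steer.py '[[0.085,0,0,0,0],[0.085,0,0,0,0],[0.085,0,0,0,0],[0.085,0,0,0,0],[0.085,0,0,-0.02,0]]'|head -2
python3 steer.py '[[0.085,0,0,-0.035,0],[0.085,0,0,-0.04,0],[0.085,0,0,-0.04,0],[0.085,0,0,-0.04,0],[0.085,0,0,-0.04,0]]'|head -2
python3 steer.py '[[0.085,0.015,-0.005,-0.035,0],[0.085,0.033,-0.016,-0.02,0],[0.085,0.033,-0.016,-0.02,0],[0.085,0.033,-0.016,0,0],[0.085,0.033,-0.016,0,0]]'|head -2
python3 steer.py '[[0.085,0.033,-0.016,0,0],[0.085,0.033,-0.016,0,0],[0.085,0.02,-0.010,0,0],[0.085,0,0,0,0],[0.085,0,0,0,0]]'|head -2
python3 look.py 3 wrist top side
python3 - <<'E'
from h import *
F=pickle.load(open("F3.pkl","rb"))
for n in ("wrist","top","side"):
    f=F[n];P=cloud(f);hsv=cv2.cvtColor(f["pixels"],cv2.COLOR_BGR2HSV);H,S,V=[hsv[...,i].astype(int) for i in range(3)]
    a=(P[...,0]>.36)&(P[...,0]<.56)&(P[...,1]>.2)&(P[...,1]<.45)
    foot=a&(abs(P[...,2]-.012)<.006)&(S<80)
    try: print(n,"foot",rect(P,foot))
    except Exception as e: print(e)
    head=a&(P[...,2]>.1)&(P[...,2]<.19)&(f["range_z"]>0)
    q=P[head]; print(n,"head n",len(q),q.min(0).round(4),q.max(0).round(4))
E
```

```text
time_s: 15.87
ee_pos: [0.5481, -0.0316, 0.0167]
time_s: 16.28
ee_pos: [0.5444, -0.0312, 0.0334]
time_s: 16.7
ee_pos: [0.5475, -0.0315, 0.2338]
time_s: 17.12
ee_pos: [0.4657, 0.1094, 0.3092]
time_s: 17.53
ee_pos: [0.4152, 0.1906, 0.3069]
t 17.5333 tcp [0.4152 0.1906 0.3069] yaw 5.54 tilt 0.05 F [ 0.8 -0.9 -0.7] q [ 0.38 -0.2   1.94 -0.    1.4   0.28]
wrist foot (array([0.42213535, 0.31035092]), array([ 41.1, 106.9]), 7.9, np.float64(0.011907724807227738), 4270)
wrist head n 8023 [0.4321 0.227  0.1   ] [0.4829 0.3329 0.1675]
top foot (array([0.41591119, 0.30359637]), array([21.4, 78. ]), 8.3, np.float64(0.012246391567322323), 155)Traceback (most recent call last):
  File "<stdin>", line 10, in <module>
    return umr_minimum(a, axis, None, out, keepdims, initial, where)
ValueError: zero-size array to reduction operation minimum which has no identity
```

View pics/wrist3.png

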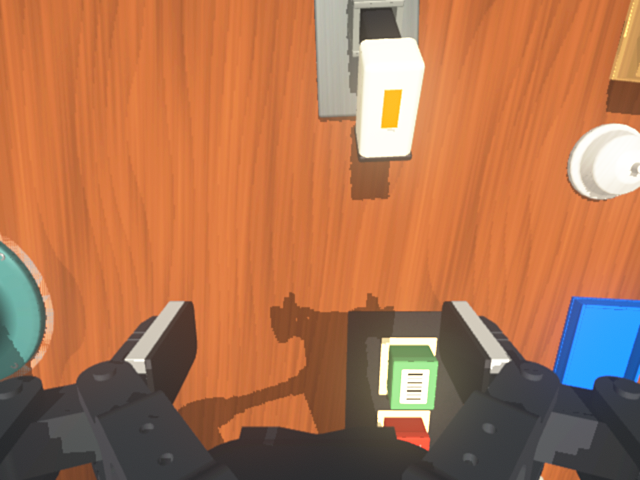

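Run:
```python
from h import *
F=pickle.load(open("F3.pkl","rb"))
for n in("wrist","top"):
    f=F[n];P=cloud(f);hsv=cv2.cvtColor(f["pixels"],cv2.COLOR_BGR2HSV);H,S,V=[hsv[...,i].astype(int) for i in range(3)]
    m=(P[...,0]>.4)&(P[...,0]<.52)&(P[...,1]>.2)&(P[...,1]<.36)&(P[...,2]>.09)&(P[...,2]<.19)&(V>120)
    q=P[m]
    rng=np.random.default_rng(0); best=None
    for _ in range(300):
        a,b,c=q[rng.choice(len(q),3,False)]; nn=np.cross(b-a,c-a); nn/=np.linalg.norm(nn)+1e-12
        k=abs((q-a)@nn)<.0025
        if best is None or k.sum()>best.sum(): best=k
    s=q[best]; o=s.mean(0); nn=np.linalg.svd(s-o)[2][2]; nn*=np.sign(nn[2]); k=abs((q-o)@nn)<.003; s=q[k]
    print(n,len(q),k.sum(),"normal",nn.round(4),"lean",np.degrees(np.arccos(nn[2])).round(2),"lean dir",np.degrees(np.arctan2(nn[1],nn[0])).round(2))
    # rect in plane; e1 = scanner x guess
    e1=np.array([nn[0],nn[1],0]);e1/=np.linalg.norm(e1); e1=e1*nn[2]-np.array([0,0,1])*np.hypot(nn[0],nn[1]); e2=np.cross(nn,e1)
    uv=np.stack([(s-o)@e1,(s-o)@e2],1); c,w,a=cv2.minAreaRect((uv*1000).astype(np.float32))
    a2=(a+45)%90-45; C=o+e1*c[0]/1000+e2*c[1]/1000
    xx=np.cos(np.radians(a2))*e1+np.sin(np.radians(a2))*e2
    print("rect",w,"a",a2,"centre",C.round(4),"xdir",xx.round(3),"yaw x",np.degrees(np.arctan2(xx[1],xx[0])).round(2))
    hd=C-.010*xx-.020*nn; b=hd-.010*xx-.125*nn
    print("scanner_head",hd.round(4),"window",(hd+.05*xx).round(4),"bottom",b.round(4),"mouth",(b+.055*nn).round(4))
```

```text
wrist 7577 5188 normal [ 0.0622 -0.5399  0.8394] lean 32.92 lean dir -83.42
rect (79.80358123779297, 40.883949279785156) a 0.6894275546073914 centre [0.4586 0.2617 0.1461] xdir [ 0.108 -0.832 -0.543] yaw x -82.6
scanner_head [0.4563 0.2809 0.1347] window [0.4617 0.2392 0.1075] bottom [0.4474 0.3567 0.0352] mouth [0.4508 0.327  0.0814]Traceback (most recent call last):
  File "<stdin>", line 9, in <module>
  File "numpy/random/_generator.pyx", line 864, in numpy.random._generator.Generator.choice
ValueError: a must be a positive integer unless no samples are taken
```

```bash
python3 -c "
from h import *
go([.4563,.2809,.118],7.2)"
```

```text
t 17.6833 tcp [0.4163 0.1891 0.3067] yaw 5.32 tilt 0.03 F [-0.8 -0.5  0.1] q [ 0.37 -0.2   1.94 -0.    1.4   0.28]
tool shift [0.0877 0.0483 0.1887]
turn -0.0328
```

```bash
python3 steer.py '[[0.085,0.0292,0.0161,0.01,0],[0.085,0.0292,0.0161,0.01,0],[0.085,0.0293,0.0161,0.02,0],[0.085,0,0,0.03,-0.0328],[0.085,0,0,0.025,0]]' 30|head -2
python3 steer.py '[[0.085,0,0,0.01,0],[0.085,0,0,0,0],[0.085,0,0,0,0],[0.085,0,0,0,0]]' 30|head -2
python3 -c "
from h import *
go([.4563,.2809,.118],7.2)"
```

```text
time_s: 18.1
ee_pos: [0.4573, 0.2821, 0.2102]
time_s: 18.43
ee_pos: [0.4571, 0.2816, 0.2036]
t 18.4333 tcp [0.4571 0.2816 0.2036] yaw 7.17 tilt 0.17 F [0.3 0.4 0.1] q [ 0.51  0.02  1.93 -0.    1.19  0.38]
tool shift [-0.0007 -0.0011  0.0856]
turn -0.0005
```

```bash
python3 steer.py '[[0.085,-0.0007,-0.0011,0.025,0],[0.085,0,0,0.025,0],[0.085,0,0,0.025,0],[0.085,0,0,0.01,0],[0.085,0,0,0,0]]' 40|head -4
python3 steer.py '[[0.085,0,0,0,0],[0.085,0,0,0,0],[0.03,0,0,0,0],[0.03,0,0,0,0],[0.03,0,0,0,0]]' 40
python3 steer.py '[[0.03,0,0,0,0],[0.03,0,0,0,0],[0.03,0,0,0,0]]' 40
python3 -c "
from h import *
go([.4563,.2809,.118],7.2)"
```

```text
time_s: 18.85
ee_pos: [0.4537, 0.28, 0.1156]
tcp_rot: [-0.0, 0.661, 0.75, -0.001]
ft_force: [1.1, -0.3, -0.4]
time_s: 19.27
ee_pos: [0.4554, 0.2813, 0.118]
tcp_rot: [0.0, 0.661, 0.75, 0.001]
ft_force: [0.3, 0.1, -0.3]
opening: 0.0508
grip_force: 0.0
time_s: 19.52
ee_pos: [0.4552, 0.2812, 0.1176]
tcp_rot: [0.0, 0.661, 0.75, 0.001]
ft_force: [0.3, -1.5, 4.4]
opening: 0.0396
grip_force: 43.1
t 19.5167 tcp [0.4552 0.2812 0.1176] yaw 7.25 tilt 0.08 F [ 0.3 -1.5  4.4] q [ 0.51  0.1   2.02 -0.    1.02  0.38]
tool shift [-0.0004  0.0011 -0.0004]
turn 0.0008
```

```bash
python3 steer.py '[[0.03,-0.0026,0,-0.0043,0],[0.03,-0.0052,0,-0.0086,0],[0.03,-0.0052,0,-0.0086,0],[0.03,-0.0052,0,-0.0086,0],[0.03,-0.0052,0,-0.0086,0]]' 60
python3 steer.py '[[0.03,-0.0052,0,-0.0086,0],[0.03,-0.0052,0,-0.0086,0],[0.03,-0.0052,0,-0.0086,0],[0.03,0,0,0,0],[0.03,0,0,0,0]]' 60
python3 look.py 4 wrist top side
```

```text
time_s: 19.93
ee_pos: [0.4574, 0.2566, 0.1561]
tcp_rot: [0.0, 0.661, 0.75, -0.001]
ft_force: [-0.0, 0.5, -1.7]
opening: 0.0393
grip_force: 61.2
time_s: 20.35
ee_pos: [0.46, 0.242, 0.182]
tcp_rot: [0.0, 0.661, 0.75, 0.001]
ft_force: [-0.5, 0.3, -1.8]
opening: 0.0397
grip_force: 61.4
t 20.35 tcp [0.46  0.242 0.182] yaw 7.2 tilt 0.08 F [-0.5  0.3 -1.8] q [0.44 0.01 1.99 0.   1.15 0.31]
```

```bash
python3 -c "
import cv2,numpy as np
a=cv2.imread('pics/wrist4.png');b=cv2.imread('pics/side4.png')
cv2.imwrite('pics/c4.png',np.hstack([cv2.resize(a,(400,300)),cv2.resize(b[240:420,200:440],(400,300))]))"
```

```text
(no output)
```

View pics/c4.png

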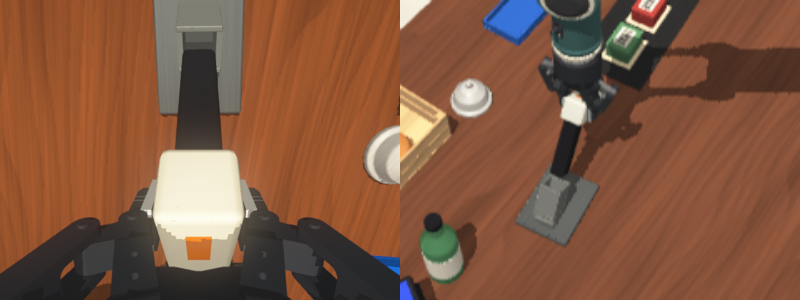

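The handle is clear of the socket. The wrist view shows the socket rim around (200,15) and the handle hanging behind the head. Since the tool can only turn about its vertical axis, I'll pivot the scanner in the grip by pressing its handle on the fixed socket's rim. First I need the rim's measurements.

Run:
```python
from h import *
for k in("F3.pkl","F4.pkl"):
  F=pickle.load(open(k,"rb"))
  o=np.array([.46,.242]); d=np.array([np.cos(np.radians(-82.8)),np.sin(np.radians(-82.8))]); e=np.array([-d[1],d[0]])
  for n in("wrist","top","side"):
    f=F[n];P=cloud(f);hsv=cv2.cvtColor(f["pixels"],cv2.COLOR_BGR2HSV);S,V=hsv[...,1].astype(int),hsv[...,2].astype(int)
    s=(P[...,:2]-o)@d; w=(P[...,:2]-o)@e
    m=(s>-.2)&(s<-.03)&(abs(w)<.05)&(P[...,2]>.055)&(P[...,2]<.12)&(S<75)&(f["range_z"]>0)
    if n!="side" : m&=(V>85)
    if m.sum()<20: print(k,n,m.sum());continue
    print(k,n,m.sum(),"s",np.percentile(s[m],[1,50,99]).round(4),"w",np.percentile(w[m],[1,99]).round(4),"z",np.percentile(P[...,2][m],[1,50,99]).round(4))
    for a in np.arange(-.14,-.05,.008):
        b=m&(abs(s-a)<.004)
        if b.sum()>5: print("   s",a.round(3),b.sum(),"z",np.percentile(P[...,2][b],[50,98]).round(4),"w",w[b].min().round(3),w[b].max().round(3))
```

```text
F3.pkl wrist 1172 s [-0.1084 -0.0974 -0.0387] w [-0.0199  0.0191] z [0.0567 0.0874 0.1196]
   s -0.108 199 z [0.0913 0.0933] w -0.02 0.019
   s -0.1 431 z [0.0895 0.0926] w -0.02 0.019
   s -0.092 193 z [0.0844 0.0977] w -0.02 0.019
   s -0.084 135 z [0.0801 0.1155] w -0.02 0.019
   s -0.076 162 z [0.077  0.1199] w -0.02 0.012
   s -0.068 34 z [0.0721 0.0739] w -0.019 -0.014
F3.pkl top 0
F3.pkl side 405 s [-0.1297 -0.1028 -0.0603] w [-0.0174  0.0219] z [0.0558 0.0852 0.1189]
   s -0.132 10 z [0.059  0.0635] w -0.017 0.018
   s -0.124 52 z [0.0629 0.0759] w -0.017 0.023
   s -0.116 72 z [0.0741 0.0904] w -0.018 0.022
   s -0.108 62 z [0.0868 0.0974] w -0.018 0.022
   s -0.1 41 z [0.0897 0.098 ] w -0.018 0.023
   s -0.092 60 z [0.0957 0.1108] w -0.017 0.024
   s -0.084 58 z [0.1049 0.1185] w -0.017 0.016
   s -0.076 34 z [0.1046 0.1197] w -0.017 0.015
   s -0.068 10 z [0.1031 0.117 ] w -0.014 -0.008
F4.pkl wrist 3879 s [-0.1265 -0.107  -0.0711] w [-0.0193  0.0193] z [0.0557 0.0817 0.0928]
   s -0.124 604 z [0.0611 0.0671] w -0.02 0.019
   s -0.116 779 z [0.0742 0.0807] w -0.02 0.019
  
[... 522 characters left out ...]
 23 z [0.0896 0.0995] w -0.017 0.01
   s -0.092 12 z [0.0832 0.0913] w -0.016 -0.014
   s -0.084 13 z [0.0785 0.0834] w -0.017 -0.007
   s -0.076 11 z [0.0734 0.0782] w -0.016 -0.008
   s -0.068 6 z [0.0745 0.0804] w -0.015 -0.01
F4.pkl side 368 s [-0.1282 -0.1051 -0.0696] w [-0.0173  0.022 ] z [0.0562 0.0753 0.1191]
   s -0.124 53 z [0.0616 0.0755] w -0.018 0.022
   s -0.116 68 z [0.0746 0.0904] w -0.018 0.022
   s -0.108 67 z [0.087  0.0951] w -0.017 0.022
   s -0.1 21 z [0.0875 0.0939] w -0.017 0.024
   s -0.092 19 z [0.0833 0.1165] w -0.017 0.023
   s -0.084 62 z [0.0811 0.1197] w -0.017 0.022
   s -0.076 58 z [0.0704 0.1166] w -0.017 0.021
   s -0.068 14 z [0.0725 0.119 ] w -0.013 0.019
```

```bash
python3 steer.py '[[0.03,0,0,-0.013,0],[0.03,0.02,0,-0.002,0],[0.03,0.02,0,0,0],[0.03,0.016,0,0,0],[0.03,0,0,0,0]]' 40|head -4
python3 steer.py '[[0.03,0,0,0,0],[0.03,0,0,0,0]]' 35|head -4
python3 -c "
from h import *
p,M,s=pose();o=np.array([.46,.242]);d=np.array([np.cos(np.radians(-82.8)),np.sin(np.radians(-82.8))])
print('s',((p[:2]-o)@d).round(4),'head z',(p[2]+.017).round(4))"
```

```text
time_s: 20.92
ee_pos: [0.4518, 0.3002, 0.1956]
tcp_rot: [-0.001, 0.66, 0.751, 0.0]
ft_force: [1.0, -0.5, -1.7]
time_s: 21.08
ee_pos: [0.452, 0.2973, 0.1954]
tcp_rot: [-0.0, 0.661, 0.751, -0.001]
ft_force: [0.7, -0.8, -2.8]
s -0.0559 head z 0.2124
```

```bash
python3 steer.py '[[0.03,0,0,0.013,0],[0.03,-0.003,0,0.012,0],[0.03,0,0,0,0],[0.03,-0.01,0,0.007,0],[0.03,-0.01,0,0.007,0]]' 35
python3 steer.py '[[0.03,-0.009,0,0.011,0],[0.03,-0.009,0,0.011,0],[0.03,0,0,0,0],[0.03,0,0,0,0]]' 35
python3 look.py 5 wrist side
python3 -c "
from h import *
p,M,s=pose();o=np.array([.46,.242]);d=np.array([np.cos(np.radians(-82.8)),np.sin(np.radians(-82.8))])
print('s',((p[:2]-o)@d).round(4),'head z',(p[2]+.017).round(4))
a=cv2.imread('pics/wrist5.png');b=cv2.imread('pics/side5.png')
cv2.imwrite('pics/c5.png',np.hstack([cv2.resize(a,(400,300)),cv2.resize(b[240:420,200:440],(400,300))]))"
```

```text
time_s: 21.5
ee_pos: [0.455, 0.2763, 0.1572]
tcp_rot: [-0.002, 0.661, 0.75, 0.001]
ft_force: [-2.5, 5.8, 1.2]
opening: 0.0397
grip_force: 61.4
time_s: 21.83
ee_pos: [0.4574, 0.2561, 0.1347]
tcp_rot: [-0.0, 0.661, 0.75, -0.001]
ft_force: [0.1, -0.0, -0.5]
opening: 0.0392
grip_force: 62.1
t 21.8333 tcp [0.4574 0.2561 0.1347] yaw 7.18 tilt 0.08 F [ 0.1 -0.  -0.5] q [ 0.46  0.06  2.02 -0.    1.06  0.34]
s -0.0147 head z 0.1519
```

View pics/c5.png

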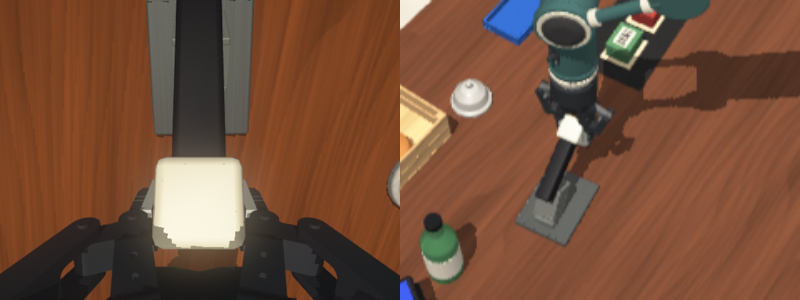

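The pivot is working. The handle now rests over the socket rim (wrist crop (200,70)) and the rear face of the head (200,200) has turned up towards the camera. Next I finish the arc.

```bash
python3 steer.py '[[0.03,-0.006,0,0.0125,0],[0.03,-0.006,0,0.0125,0],[0.03,-0.003,0,0.014,0],[0.03,-0.002,0,0.014,0],[0.03,0,0,0,0]]' 35
python3 steer.py '[[0.03,0,0,0,0],[0.03,0,0,0,0],[0.03,0,0,0,0]]' 60
cat > ang.py <<'E'
import sys
from h import *
# lean of the held scanner from the wrist view: plane of the head's rear face and line of the handle's upper face
f=pickle.load(open(f"F{sys.argv[1]}.pkl","rb"))["wrist"]; p,M,_=pose()
P=(cloud(f)-p)@M; hsv=cv2.cvtColor(f["pixels"],cv2.COLOR_BGR2HSV);V=hsv[...,2].astype(int)
# tool frame: x = away from lean dir, z down
for nm,m in(("rear face",(abs(P[...,1])<.014)&(P[...,0]>-.03)&(P[...,0]<.05)&(V>190)&(abs(P[...,2]+.02)<.06)),
            ("handle",(abs(P[...,1])<.009)&(P[...,0]>.03)&(P[...,0]<.11)&(V<120)&(P[...,2]>-.07)&(P[...,2]<.06))):
    q=P[m]
    for _ in range(5):
        A=np.c_[q[:,:2],np.ones(len(q))]; k=np.linalg.lstsq(A,q[:,2],rcond=None)[0]; r=abs(q[:,2]-A@k); q=q[r<max(.0015,2*np.median(r))]
    print(nm,len(q),"slope deg along tool x",np.degrees(np.arctan(k[0])).round(2),"y",np.degrees(np.arctan(k[1])).round(2),"z range",q[:,2].min().round(4),q[:,2].max().round(4),"x",q[:,0].min().round(3),q[:,0].max().round(3))
E
python3 look.py 6 wrist side; python3 ang.py 6
```

```text
time_s: 22.35
ee_pos: [0.4601, 0.2396, 0.0812]
tcp_rot: [0.0, 0.661, 0.75, -0.0]
ft_force: [1.1, -1.8, 2.6]
opening: 0.0394
grip_force: 63.2
time_s: 22.6
ee_pos: [0.4594, 0.2403, 0.0822]
tcp_rot: [-0.0, 0.661, 0.751, -0.0]
ft_force: [1.0, 1.1, -1.4]
opening: 0.0391
grip_force: 62.8
t 22.6 tcp [0.4594 0.2403 0.0822] yaw 7.28 tilt 0.05 F [ 1.   1.1 -1.4] q [ 0.43  0.11  2.08 -0.    0.95  0.31]
rear face 12602 slope deg along tool x 3.84 y 0.22 z range -0.0525 -0.0475 x -0.011 0.026
handle 20999 slope deg along tool x 2.75 y 0.15 z range -0.0457 -0.0396 x 0.03 0.095
```

```bash
python3 steer.py '[[0.03,0,0,0.004,0],[0.03,0,0,0.003,0],[0.03,0,0,0,0],[0.03,0,0,0,0]]' 60
python3 look.py 7 wrist; python3 ang.py 7
```

```text
time_s: 23.03
ee_pos: [0.4604, 0.2403, 0.0758]
tcp_rot: [0.0, 0.661, 0.75, 0.0]
ft_force: [-0.0, -2.9, 3.4]
opening: 0.0394
grip_force: 63.3
t 23.0333 tcp [0.4604 0.2403 0.0758] yaw 7.25 tilt 0.07 F [-0.  -2.9  3.4] q [ 0.43  0.12  2.08 -0.    0.94  0.31]
rear face 11784 slope deg along tool x 1.06 y 0.14 z range -0.0523 -0.0488 x -0.012 0.025
handle 21638 slope deg along tool x -0.27 y 0.16 z range -0.0477 -0.0445 x 0.031 0.094
```

```bash
python3 steer.py '[[0.03,0,0,-0.006,0],[0.03,0,0,-0.012,0],[0.03,0,0,-0.02,0],[0.03,0,0,-0.025,0],[0.03,0,0,-0.025,0]]' 100
python3 steer.py '[[0.03,0,0,-0.025,0],[0.03,0,0,-0.02,0],[0.03,0,0,-0.012,0],[0.03,0,0,-0.006,0],[0.03,0,0,0,0]]' 100
python3 look.py 8 wrist; python3 ang.py 8
python3 -c "
from h import *
go([.5561,-.1393,.1725],5.35)"
```

```text
time_s: 23.5
ee_pos: [0.4587, 0.24, 0.1638]
tcp_rot: [-0.001, 0.661, 0.75, -0.001]
ft_force: [0.2, 0.8, -0.4]
opening: 0.0389
grip_force: 100.5
time_s: 23.92
ee_pos: [0.4603, 0.2406, 0.2277]
tcp_rot: [0.0, 0.661, 0.75, 0.001]
ft_force: [0.5, -0.2, -1.4]
opening: 0.0387
grip_force: 100.5
t 23.9167 tcp [0.4603 0.2406 0.2277] yaw 7.26 tilt 0.14 F [ 0.5 -0.2 -1.4] q [ 0.43 -0.03  1.94  0.    1.23  0.31]
rear face 11970 slope deg along tool x 1.2 y -0.07 z range -0.0538 -0.0502 x -0.011 0.025
handle 22008 slope deg along tool x -0.04 y 0.01 z range -0.0488 -0.0458 x 0.03 0.094
t 23.9667 tcp [0.4596 0.2402 0.2261] yaw 7.25 tilt 0.01 F [-0.4 -0.6 -1.7] q [ 0.43 -0.03  1.94  0.    1.23  0.31]
tool shift [-0.3887  0.0477  0.0536]
turn 0.0332
```

```bash
python3 steer.py '[[0.03,-0.008,0.001,0,0],[0.03,-0.016,0.002,0,0],[0.03,-0.024,0.003,0,0],[0.03,-0.024,0.003,0,0],[0.03,-0.024,0.003,0,0]]' 100|head -2
python3 steer.py '[[0.03,-0.024,0.003,0,0],[0.03,-0.024,0.003,0,0],[0.03,-0.024,0.003,0,0],[0.03,-0.024,0.003,0,0],[0.03,-0.024,0.003,0,0]]'|head -2
python3 steer.py '[[0.03,-0.024,0.003,0,0],[0.03,-0.024,0.003,0,0],[0.03,-0.024,0.003,0,0],[0.03,-0.024,0.003,0,0],[0.03,-0.024,0.003,0,0]]'|head -2
python3 steer.py '[[0.03,-0.024,0.003,0.005,0],[0.03,-0.018,0.002,0.01,0.0332],[0.03,-0.01,0,0.01,0],[0.03,0,0,0.01,0],[0.03,0,0,0.01,0]]'|head -2
python3 steer.py '[[0.03,0,0,0.005,0],[0.03,0,0,0,0],[0.03,0,0,0,0],[0.03,0,0,0,0]]'
python3 look.py 9 wrist side top; python3 ang.py 9
python3 -c "
from h import *
go([.5561,-.1393,.170],5.35)
a=cv2.imread('pics/wrist9.png');b=cv2.imread('pics/side9.png')
cv2.imwrite('pics/c9.png',np.hstack([cv2.resize(a,(400,300)),cv2.resize(b[170:320,270:470],(400,300))]))"
```

```text
time_s: 24.38
ee_pos: [0.4827, 0.1449, 0.224]
time_s: 24.8
ee_pos: [0.5126, 0.0276, 0.224]
time_s: 25.22
ee_pos: [0.5426, -0.0894, 0.2239]
time_s: 25.63
ee_pos: [0.5537, -0.1386, 0.1787]
time_s: 25.97
ee_pos: [0.5554, -0.138, 0.1767]
tcp_rot: [0.0, 0.673, 0.74, 0.0]
ft_force: [0.9, -0.1, -1.2]
opening: 0.0388
grip_force: 100.4
t 25.9667 tcp [ 0.5554 -0.138   0.1767] yaw 5.42 tilt 0.05 F [ 0.9 -0.1 -1.2] q [-0.29  0.11  1.89  0.    1.14 -0.38]
rear face 11858 slope deg along tool x 1.29 y 0.18 z range -0.0517 -0.0482 x -0.011 0.025
handle 21978 slope deg along tool x -0.0 y 0.29 z range -0.0468 -0.0437 x 0.03 0.095
t 26.1167 tcp [ 0.5556 -0.1385  0.1772] yaw 5.39 tilt 0.1 F [-0.8  0.6 -1.3] q [-0.29  0.11  1.89  0.    1.14 -0.38]
tool shift [-0.0008  0.0004  0.0072]
turn 0.0007
```

View pics/c9.png

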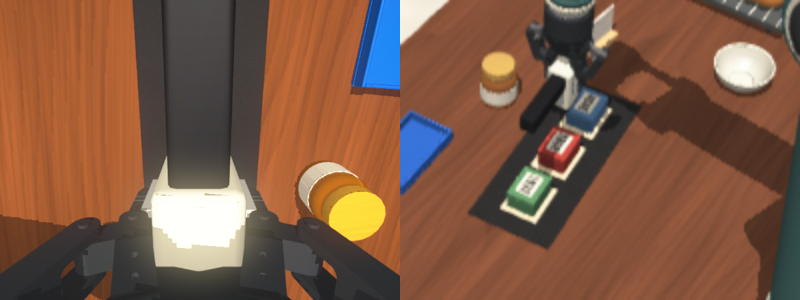

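The wrist and side views show the scanner held with its handle level and its head over the middle box. The row of boxes looks even. I'll lower it slightly and do a final check.

```bash
python3 steer.py '[[0.03,-0.001,0,0.003,0],[0.03,0,0,0.003,0],[0.03,0,0,0,0],[0.03,0,0,0,0],[0.03,0,0,0,0]]' 100
python3 look.py 10 side wrist; python3 ang.py 10
python3 - <<'E'
from h import *
F=pickle.load(open("F10.pkl","rb"))
f=F["side"];P=cloud(f);hsv=cv2.cvtColor(f["pixels"],cv2.COLOR_BGR2HSV);S,V=hsv[...,1].astype(int),hsv[...,2].astype(int)
m=(P[...,0]>.5)&(P[...,0]<.62)&(P[...,1]>-.2)&(P[...,1]<-.08)&(P[...,2]>.1)&(P[...,2]<.24)&(V>150)&(S<60)
print("head side",m.sum(),np.percentile(P[m],[2,98],axis=0).round(4))
try: survey(F,("side",),5.35)
except Exception as e: print(e)
E
```

```text
time_s: 26.53
ee_pos: [0.555, -0.1398, 0.17]
tcp_rot: [-0.0, 0.673, 0.739, -0.0]
ft_force: [0.6, -0.4, -1.4]
opening: 0.0392
grip_force: 100.4
t 26.5333 tcp [ 0.555  -0.1398  0.17  ] yaw 5.34 tilt 0.01 F [ 0.6 -0.4 -1.4] q [-0.29  0.12  1.89 -0.    1.13 -0.38]
rear face 11865 slope deg along tool x 1.28 y 0.2 z range -0.0522 -0.0485 x -0.012 0.025
handle 21832 slope deg along tool x -0.01 y 0.15 z range -0.0471 -0.0441 x 0.03 0.094
head side 131 [[ 0.5353 -0.1437  0.1533]
 [ 0.5729 -0.1111  0.2257]]
side mat [ 0.5602 -0.1405] [150.4 376.8] 5.2 0.0039 1871
  cream matframe lo [ 0.5108 -0.2263] hi [ 0.5419 -0.1422] 65
  cream matframe lo [ 0.5107 -0.1168] hi [ 0.5776 -0.037 ] 98
  box blue [ 0.5649 -0.2373] [47.2 72.4] yaw 10.6 h 0.042 matframe [ 0.5403 -0.2889]
  box red [ 0.5598 -0.1324] [52.9 73.1] yaw 6.0 h 0.0416 matframe [ 0.545 -0.184]
cannot convert float NaN to integer
  return _methods._mean(a, axis=axis, dtype=dtype,
  ret = ret.dtype.type(ret / rcount)
```

```bash
python3 - <<'E' 2>&1 | grep -v Warn
from h import *
F=pickle.load(open("F3.pkl","rb"))
try: survey(F,("wrist",),5.35)
except Exception as e: print(e)
E
```

```text
attempt to get argmax of an empty sequence
```

Run:
```python
from h import *
y=np.radians(5.35);B=np.array([[np.cos(y),np.sin(y)],[-np.sin(y),np.cos(y)]])
for k,n in(("3","wrist"),("3","top"),("10","side")):
    f=pickle.load(open(f"F{k}.pkl","rb"))[n];P=cloud(f);hsv=cv2.cvtColor(f["pixels"],cv2.COLOR_BGR2HSV);H,S,V=[hsv[...,i].astype(int) for i in range(3)]
    a=(P[...,0]>.48)&(P[...,0]<.62)&(P[...,1]>-.085)&(P[...,1]<.03)
    c,w,g,h,_=rect(P,a&(P[...,2]>.034)&(P[...,2]<.05)); print(k,n,"green",(B@c).round(4),w,g)
    q=P[a&(P[...,2]<.012)&(V>150)&(S<110)&(H<45)][:,:2]@B.T
    if len(q)>20: print("  cream lo/hi",np.percentile(q,1,0).round(4),np.percentile(q,99,0).round(4),len(q))
```

```text
3 wrist green [ 0.5415 -0.0803] [51.2 65.7] 5.4
  cream lo/hi [ 0.5075 -0.1222] [ 0.5753 -0.0405] 984
3 top green [ 0.545  -0.0819] [51.4 65. ] 6.4
  cream lo/hi [ 0.5088 -0.1215] [ 0.5778 -0.0401] 238
10 side green [ 0.5449 -0.0791] [53.7 70.6] 6.2
  cream lo/hi [ 0.5105 -0.1165] [ 0.5774 -0.0346] 111
```

Green is now centred to about 1 mm (its rectangle's centre is at 0.5414, -0.0814). Handing in.

```bash
python3 -c "
from bench import manip
print(manip.close_job())"
```

```text
the job is handed in; nothing more can be done
None
```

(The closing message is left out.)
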